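Refit the lock's trim ring and hold the medicine box unlocked

ROBOT

A 7-joint arm with a two-finger parallel gripper is mounted at the origin on the work surface. World frame = base frame: x ahead of the robot, y to its left, z up, the work surface at z = 0. Lengths are in m, angles in rad, forces in N, time in s.
With the tool pointing down it reaches from about 0.4 to 0.85 m from the base axis. Payload 10.4 kg.
Tool frame: the origin (TCP) lies where the fingers leave the gripper's body, on its centre line; the fingertips stand 73 mm ahead of it and the grasp point (between the pads) lies 54 mm ahead of it; z points along the fingers, y is the line along which they close (so a half turn about z gives the same grasp; the last joint's range is limited). The gripper opens to 85 mm and grips with 20 to 120 N. Pads are 22 mm wide; open, the fingers measure 114 mm over their backs; the gripper's body (76 mm by 85 mm) begins 54 mm behind the grasp point. The pads swing forward as they close: fully open they stand 13 mm farther back than shut.
Start: joints at [1.221, 0.332, -0.065, 1.46, 0.022, 1.35, -0.088], TCP at [0.201, -0.592, 0.304] pointing down, gripper open.
Joint ranges: [-2.6, 2.6], [-0.5, 2.12], [-1.47, 1.34], [0.16, 2.42], [-1.27, 4.41], [0.06, 2.06], [-2.6, 2.6]. Speed limits (rad/s): [2.22, 2.22, 2.79, 2.79, 3.14, 3.14, 3.14].

INTERFACE

Orientations are given as a unit quaternion [x, y, z, w].
In Python, from workcell import manip, camera gives the robot as it stands. The module is installed in compiled form; this text tells all that it offers.
- The arm moves only by the shell command python3 -m creep 'ROWS' [OPENING] [FORCE]. ROWS is JSON, a list of rows, each a list of 2 entries, a list of its own where there are three numbers: the shift along the tool's x, y, z in mm, then the turn about the tool's z in rad. In form: [[[tx, ty, tz], twist], ...]. A call has 1 to 5 rows; each row is the pose to reach, as a shift and turn from the pose commanded when the call began, along the tool's axes at that moment; what a row does not reach only later rows make up. A row lasts 1/12 s, in which the tool goes at most 41.7 mm and 7.16 degrees, less where a joint would pass 70% of its speed; a pose out of reach is approached as far as the arm can. A call with a gripper value outside its range is refused whole. OPENING is the opening, from 0 (shut) to 1 (fully open), set as the call begins (- or left out, the last holds). The fingers move at their own pace and stop on an object; FORCE is the grip in N (left out, the last holds). Time passes only in rows, so rows that repeat a pose let the fingers close. It gives the time, the measured TCP pose, the force, the opening and the grip force at its end, in the units of the state.
- manip.get_obs(): the state, without advancing time (a new reading comes with each control period).
- camera(name): name is "scene" or "side" or "wrist"; returns a dict with "pixels" (384x512x3 uint8, red, green, blue), "z_map" (384x512 float32, m along the optical axis (not along the pixel's ray), 0 where there is no reading), "fx", "fy", "cx", "cy" (pixels), "extrinsics" (4x4, takes a point from world to camera coordinates). Camera axes: x right, y down, z forward; pixel columns grow to the right and rows downward; lengths in m; the calibration is good to about 2 mm. A picture is of the moment at which its call begins.
- manip.hand_in(): hands the job in; it is judged then, once.
The state is a dict: "clock": time; "joint_pos": joint angles; "joint_velocities": joint speeds; "tau": joint torques, N m; "position": TCP position; "ee_rot": TCP orientation; "ft_force": force on the tool from outside, world axes, zero at the start; "torque": the same for the moment, N m; "grip_width": opening from 0.0 (shut) to 1.0 (fully open); "grasp_force": force on a finger pad.
Only numpy, scipy, OpenCV 4.12 (cv2) and the standard library are available. Lean on these libraries where they do the work, as an engineer would, in place of code of your own. Each camera call takes 0.05 s, during which the arm holds its last target. There are 200 camera calls.

TASK

Slide the loose brass trim ring down over the upright lock barrel on the medicine box until it lies flat on the lid, and let go of it. Then take the red-headed key from its wooden stand, work it straight down past the sticky pins until it is fully home in the lock, and only then turn it a quarter turn clockwise (seen from above); the lock springs back, so finish while still holding the key in the turned position. Leave the other things on the counter where they are.

Things in the scene. Friction and masses are not known exactly. Their poses are not given: they have to be found in the camera images.
- ring_mid (a point): Centre (half-way up) of the loose brass trim ring, which lies flat on the counter: outer diameter 60 mm, hole 45 mm, height 20 mm, about 120 g. z up along its axis. It goes over the lock barrel.
- medbox: Medicine box, grey with a flat white lid, 140 (x) x 180 mm (y), fixed on the counter. Origin at the centre of its underside. The lid's top is 60 mm above the counter; the steel lock barrel, 40 mm in diameter, stands upright at the lid's centre and rises 32 mm above it.
- keyway (a point): Centre of the key slot's mouth on top of the lock barrel, 92 mm above the counter. z up; y along the slot's long side while the lock is unturned, x across. Slot 16 x 6 mm, 32 mm deep, mouth bevelled about 3 mm wider all round. Two pairs of sticky spring pins 12 and 21 mm down press on the blade's flats: up to about 10 N of push, with a small wiggle if it sticks, takes the key past.
- plug (a joint): Turn of the brass lock plug (rad): 0 unturned, grows clockwise seen from above, stop at 1.65 (a quarter turn is 1.57). A spring returns it to 0 with 0.05 N m at 0, rising to 0.13 N m at the quarter turn. The plug lags the key by up to about 0.15 rad of play.
- key_bow (a point): Centre of the key's flat red head: 12 mm thick (x), 34 mm wide (y), 36 mm tall (z up). The key stands upright in its stand, about 40 g. Below the head a steel shoulder 10 x 20 mm, 10 mm tall, then the blade 4 mm thick (x), 14 mm wide (y), 28 mm long, tip rounded, 56 mm below this point. Either way round fits the lock. Grip the head across its thickness.
- key_shoulder (a point): Underside of the key's shoulder on the key's axis, 28 mm below the head's centre, where the blade begins. It rests on the stand's top (45 mm above the counter) at the start, and on the lock plug, 1 mm below point keyway, when the key is fully home. Axes as the head's.
- key_stand: Wooden block 60 x 60 x 45 mm, fixed on the counter, with an upright slot that holds the key loosely (1.5 mm free each side); pull the key straight up. Origin at the centre of its underside.
- pills: Small amber pill jar, 40 mm wide, 75 mm tall, loose bystander to be left alone; origin at the centre of its underside.
- vitamins: White jar with green cap, 50 mm wide, 85 mm tall, loose bystander to be left alone; origin at the centre of its underside.
- mug: Blue mug, 80 mm wide, 90 mm tall, loose bystander to be left alone; origin at the centre of its underside.
- mill: Dark wooden pepper mill, 56 mm wide, 130 mm tall, loose bystander to be left alone; origin at the centre of its underside.
- can: Food can with green band, 66 mm wide, 90 mm tall, loose bystander to be left alone; origin at the centre of its underside.
- bowl: White bowl, 110 mm wide, 50 mm tall, loose bystander to be left alone; origin at the centre of its underside.
- spoon: Spoon with a wooden handle lying on the counter, loose bystander to be left alone; origin under its middle.
There are look-alikes about, which are no part of the job. Of the things shaped like the part that bears ring_mid, the brass one is meant. What is shaped like the medbox but purple is not meant.

How it is judged:
On the way, in this order (a step that is already met when the one before it is completed fails the run):
1. the trim ring lies flat on the lid around the barrel, let go (horizontal distance between ring_mid and keyway below 0.006 m and z of ring_mid in the frame of keyway below -0.0185 m and angle between ring_mid's own z axis and vertical below 0.08 rad and contact force between ring and the fingers below 0.3 N), for 0.2 s.
2. the key is fully home in the lock, held, and the lock is not yet turned (horizontal distance between key_shoulder and keyway below 0.004 m and z of key_shoulder in the frame of keyway below 0.004 m and angle between key_bow's own z axis and vertical below 0.12 rad and value of joint plug below 0.35 rad and contact force between key and the fingers above 1 N), for 0.1 s.
3. the lock is turned a quarter clockwise with the key (horizontal distance between key_shoulder and keyway below 0.004 m and z of key_shoulder in the frame of keyway below 0.004 m and angle between key_bow's own z axis and vertical below 0.12 rad and value of joint plug above 1.2 rad), for 0.2 s.
At the end, for the whole second after the job is handed in: Ring flat on the lid round the barrel (6 mm off axis, 3.5 mm up at most), not touched; key fully home (shoulder within 4 mm of the barrel top and of the axis, near upright), held by the fingers, plug held beyond 1.2 rad (all of step 1 and all of step 3 and velocity of joint plug below 0.3 rad/s and contact force between key and the fingers above 1 N); the arm keeps its last pose, push and grip.
It fails at once if a bystander is shoved more than 40 mm or knocked over (distance of any of pills, vitamins, mug, mill, can, bowl, spoon from where it was at the start of the episode above 0.04 m or angle between any of pills, vitamins, mug, mill, can, bowl's own z axis and vertical above 0.6 rad).
It also fails if it takes over 69 s, if anything falls off the work surface, if the arm or the gripper's body presses on something with over 40 N, if the wrist force passes 120 N, or if a joint passes its speed limit or range.

## Working session

There is one attempt and no reset: what is moved stays moved. The work goes in short steps, Python scripts to look and compute and a shell command to move; the robot and the scene stay as the last step left them, time stands still between calls to the robot, and variables do not carry over. Pictures are saved under pics/ and viewed, at most 10 in all, crops included, and the job is handed in when it is done.

```bash
mkdir -p pics; cat > h.py <<'E'
import numpy as np, cv2
from workcell import manip, camera
from scipy.spatial.transform import Rotation as R
def cloud(c):
    z=c["z_map"]; v,u=np.mgrid[:z.shape[0],:z.shape[1]]
    P=np.stack([(u-c["cx"])/c["fx"]*z,(v-c["cy"])/c["fy"]*z,z],-1)
    E=np.array(c["extrinsics"]); W=(P-E[:3,3])@E[:3,:3]
    W[z<=0]=np.nan
    return W
def save(c,n): cv2.imwrite(f"pics/{n}.png",cv2.cvtColor(c["pixels"],cv2.COLOR_RGB2BGR))
E
python3 - <<'E'
from h import *
o=manip.get_obs(); print({k:np.round(v,3) for k,v in o.items()})
print(R.from_quat(o["ee_rot"]).as_matrix().round(3))
ims=[]
for n in("scene","side","wrist"):
    c=camera(n); np.savez(n,**c); ims.append(c["pixels"]); E=np.array(c["extrinsics"]); print(n,-E[:3,:3].T@E[:3,3],E[2,:3])
    save(c,n+"0")
E
```

```text
{'clock': np.float64(0.0), 'joint_pos': array([ 1.221,  0.333, -0.065,  1.461,  0.022,  1.35 , -0.089]), 'joint_velocities': array([-0.   ,  0.   ,  0.   ,  0.001, -0.   ,  0.   , -0.001]), 'tau': array([ 0.0000e+00, -6.2544e+01,  5.0000e-02, -3.9161e+01,  1.6000e-02,
        1.0000e-02, -0.0000e+00]), 'position': array([ 0.201, -0.592,  0.303]), 'ee_rot': array([ 0.987,  0.163, -0.   , -0.001]), 'ft_force': array([ 0.367, -0.779,  0.183]), 'torque': array([ 0.058, -0.   ,  0.042]), 'grasp_force': np.float64(0.0), 'grip_width': np.float64(1.001)}
[[ 0.947  0.321 -0.   ]
 [ 0.321 -0.947  0.001]
 [-0.    -0.001 -1.   ]]
scene [1.37955426 0.07878414 0.85005921] [-7.39360304e-01 -3.95795000e-04 -6.73309872e-01]
side [0.4720883  0.86452064 0.92650584] [ 0.07304177 -0.68902044 -0.72105183]
wrist [ 0.26984573 -0.56818738  0.37278592] [-0.27244122 -0.09159461 -0.9578028 ]
```

View pics/scene0.png

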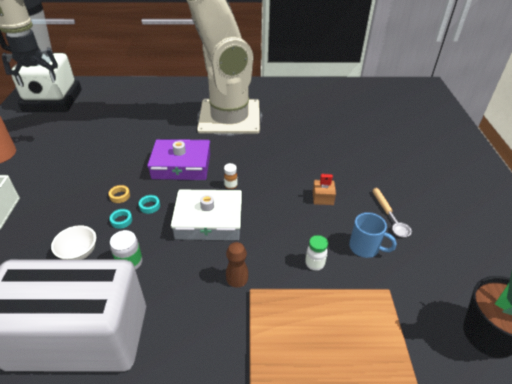

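View pics/side0.png

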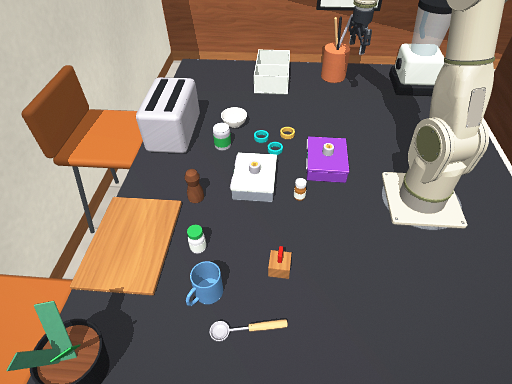

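The scene shows the brass ring at about (119,194), the white box with its barrel at (207,202), and the key in its stand at (325,187). In the side view they are at (288,132), (254,167) and (280,258). Two teal rings and a purple box are the look-alikes.

```bash
python3 - <<'E'
from h import *
boxes={"scene":dict(ring=(105,183,133,205),lock=(172,185,245,240),key=(308,170,340,208)),
"side":dict(ring=(278,124,298,141),lock=(230,150,280,200),key=(265,243,296,280))}
for n in boxes:
    c=dict(np.load(n+".npz")); W=cloud(c); hsv=cv2.cvtColor(c["pixels"],cv2.COLOR_RGB2HSV)
    K=lambda u,v:np.array([(u-c["cx"])/c["fx"],(v-c["cy"])/c["fy"],1])
    E=c["extrinsics"]; O=-E[:3,:3].T@E[:3,3]
    def cast(u,v,z): d=E[:3,:3].T@K(u,v); return O+d*(z-O[2])/d[2]
    for k,(a,b,x,y) in boxes[n].items():
        S=np.s_[b:y,a:x]; w=W[S]; h=hsv[S]; z=w[...,2]
        vis=lambda m:(w[m].mean(0).round(4),w[m].min(0).round(3),w[m].max(0).round(3),int(m.sum()))
        if k=="ring":
            m=(h[...,0]>10)&(h[...,0]<28)&(h[...,1]>120)
            print(n,k,vis(m)); t=m&(z>.016)
            p=w[t][:,:2]; A=np.c_[2*p,np.ones(len(p))]; s=np.linalg.lstsq(A,(p**2).sum(1),rcond=None)[0]
            print("  fit",s[:2],np.sqrt(s[2]+s[0]**2+s[1]**2), "bbox",(p.max(0)+p.min(0))/2,np.ptp(p,axis=0))
        elif k=="lock":
            m=(z>.083)&(z<.1); print(n,"barrel",vis(m),"bbox mid",(w[m].max(0)+w[m].min(0))/2)
            m=(z>.056)&(z<.066); p=w[m][:,:2].astype(np.float32); print("  lid",vis(m),cv2.minAreaRect(p))
        else:
            m=((h[...,0]<5)|(h[...,0]>174))&(h[...,1]>170); print(n,"red",vis(m),"mid",(w[m].max(0)+w[m].min(0))/2)
            t=m&(z>.098); 
            if t.sum()>3: print("  top",vis(t),cv2.minAreaRect(w[t][:,:2].astype(np.float32)))
            m=(z>.04)&(z<.05); print("  stand top",vis(m),cv2.minAreaRect(w[m][:,:2].astype(np.float32)))
ims=[]
for n,(a,b,x,y) in (("scene",(300,165,345,210)),("side",(255,238,300,283)),("scene",(185,185,230,230)),("side",(232,148,277,193))):
    ims.append(cv2.resize(np.load(n+".npz")["pixels"][b:y,a:x],(300,300),interpolation=cv2.INTER_CUBIC))
im=np.vstack([np.hstack(ims[:2]),np.hstack(ims[2:])]); cv2.imwrite("pics/crop1.png",im[...,::-1])
E
```

```text
scene ring (array([ 0.4649, -0.3205,  0.0123]), array([ 0.411, -0.361, -0.003]), array([ 0.497, -0.289,  0.026]), 260)
  fit [ 0.46632765 -0.31944465] 0.026135356172416767 bbox [ 0.46660576 -0.31927154] [0.05701072 0.05672409]
scene barrel (array([ 0.5763, -0.0368,  0.0898]), array([ 0.555, -0.055,  0.083]), array([ 0.595, -0.019,  0.096]), 132) bbox mid [ 0.57499095 -0.03715663  0.08968479]
  lid (array([ 0.5807, -0.0367,  0.0599]), array([ 0.499, -0.129,  0.056]), array([0.65 , 0.055, 0.066]), 2183) ((0.5735708475112915, -0.03747671842575073), (0.15075179934501648, 0.1841576099395752), 0.9198457598686218)
scene red (array([0.4733, 0.3061, 0.0792]), array([0.357, 0.29 , 0.001]), array([0.48 , 0.336, 0.094]), 101) mid [0.41839268 0.31341993 0.04738226]
  stand top (array([0.4784, 0.3044, 0.045 ]), array([0.438, 0.275, 0.04 ]), array([0.505, 0.337, 0.05 ]), 236) ((0.4716687798500061, 0.30630630254745483), (0.06035629287362099, 0.06575232744216919), 86.38587188720703)
side ring (array([ 0.4628, -0.3172,  0.0117]), array([ 0.434, -0.367, -0.004]), array([ 0.492, -0.288,  0.024]), 116)
 
[... 156 characters left out ...]
rray([ 0.553, -0.056,  0.084]), array([ 0.588, -0.014,  0.094]), 83) bbox mid [ 0.57090605 -0.03502524  0.08896362]
  lid (array([ 0.5699, -0.0289,  0.0595]), array([ 0.498, -0.13 ,  0.056]), array([0.643, 0.058, 0.066]), 1370) ((0.5710150003433228, -0.03675755858421326), (0.18768775463104248, 0.14383839070796967), 89.22725677490234)
side red (array([0.4679, 0.3125, 0.0837]), array([0.462, 0.291, 0.057]), array([0.474, 0.325, 0.095]), 70) mid [0.46775205 0.30803048 0.07612588]
  stand top (array([0.4679, 0.3096, 0.0442]), array([0.436, 0.275, 0.04 ]), array([0.499, 0.34 , 0.048]), 354) ((0.46790841221809387, 0.30683836340904236), (0.06242682784795761, 0.06000490486621857), 86.72222900390625)
```

View pics/crop1.png

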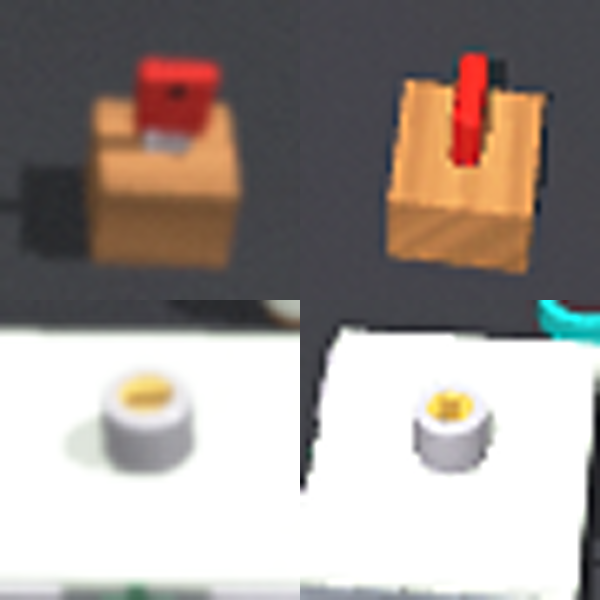

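```bash
cat >> h.py <<'E'
def go(p,yaw=None):
    """print shift (mm, tool axes) and twist to bring TCP to p with tool y heading yaw (deg, mod 180)"""
    o=manip.get_obs(); M=R.from_quat(o["ee_rot"]).as_matrix()
    d=M.T@(np.array(p)-o["position"])*1000
    a=np.degrees(np.arctan2(M[1,1],M[0,1])); t=0 if yaw is None else np.radians((a-yaw+90)%180-90)
    print("t",round(float(o["clock"]),2),"pos",np.round(o["position"],4),"yaw",round(a,2),"F",np.round(o["ft_force"],1),"grip",round(float(o["grip_width"]),3),"q7",round(float(o["joint_pos"][6]),2),"| shift",d.round(1),"twist",round(float(t),3))
E
python3 -m creep '[[[337,-174,0],-0.46],[[337,-174,0],-0.46],[[337,-174,0],-0.46],[[337,-174,0],-0.46],[[337,-174,0],-0.46]]' 1 && python3 -m creep '[[[173,-89,0],0],[[173,-89,0],0],[[173,-89,80],0],[[173,-89,80],0],[[173,-89,80],0]]'
python3 -c "
from h import *
go([.4645,-.319,.2],-45)"
```

```text
clock: 0.57
position: [0.3462, -0.4403, 0.3038]
ee_rot: [0.923, 0.386, -0.0, -0.0]
ft_force: [1.7, 0.2, 0.6]
grip_width: 1.002
grasp_force: 0.0
clock: 0.98
position: [0.4017, -0.2642, 0.2303]
ee_rot: [0.924, 0.383, 0.0, 0.001]
ft_force: [0.9, -0.1, -0.4]
grip_width: 0.997
grasp_force: 0.0
t 0.98 pos [ 0.4017 -0.2642  0.2303] yaw -44.91 F [ 0.9 -0.1 -0.4] grip 0.997 q7 -0.33 | shift [ 5.6 83.1 30.5] twist 0.002
```

```bash
python3 -m creep '[[[5.6,83,30],0],[[5.6,83,30],0],[[5.6,83,30],0],[[5.6,83,30],0]]' >/dev/null
python3 - <<'E'
from h import *
c=camera("wrist"); save(c,"w1"); W=cloud(c); h=cv2.cvtColor(c["pixels"],cv2.COLOR_RGB2HSV); z=W[...,2]
m=(h[...,0]>10)&(h[...,0]<30)&(h[...,1]>110)&(z>.017)&(z<.024); p=W[m][:,:2]
s=np.linalg.lstsq(np.c_[2*p,np.ones(len(p))],(p**2).sum(1),rcond=None)[0]
print(s[:2],np.sqrt(s[2]+s[0]**2+s[1]**2),m.sum(),(p.max(0)+p.min(0))/2,np.ptp(p,axis=0),z[m].mean())
go([s[0],s[1],.074],-45)
E
```

```text
[ 0.46386609 -0.32169227] 0.02599551920539176 1598 [ 0.46390524 -0.32181784] [0.05888132 0.05956264] 0.019376002920888393
t 1.37 pos [ 0.4641 -0.3205  0.1998] yaw -44.93 F [ 0.6 -0.1 -0.5] grip 1.003 q7 -0.35 | shift [ -1.1   1.  125.8] twist 0.001
```

View pics/w1.png

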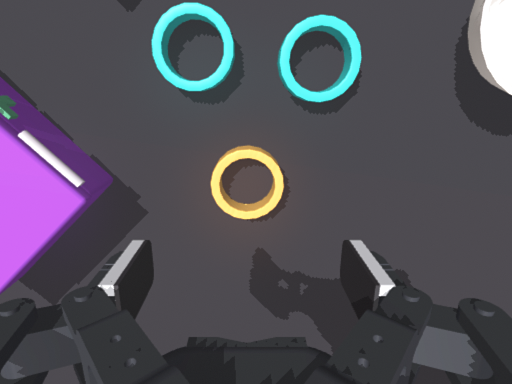

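The brass ring is at (247,182) with clear room for the fingers, and the teal rings are well away.

```bash
python3 -m creep '[[[-1,1,40],0],[[-1,1,80],0],[[-1,1,105],0],[[-1,1,120],0],[[-1,1,125],0]]' 1 && python3 -m creep '[[[0,0,0],0],[[0,0,0],0]]' && python3 -m creep '[[[0,0,0],0],[[0,0,0],0],[[0,0,0],0],[[0,0,0],0],[[0,0,0],0]]' 0 40 && python3 -m creep '[[[0,0,0],0],[[0,0,0],0],[[0,0,0],0],[[0,0,0],0],[[0,0,0],0]]'
```

```text
clock: 1.78
position: [0.4626, -0.321, 0.0744]
ee_rot: [0.924, 0.383, -0.001, -0.001]
ft_force: [0.4, 0.1, -0.3]
grip_width: 1.002
grasp_force: 0.0
clock: 1.95
position: [0.4646, -0.3222, 0.0776]
ee_rot: [0.924, 0.383, 0.0, 0.001]
ft_force: [-0.0, 0.2, 0.6]
grip_width: 1.0
grasp_force: 0.0
clock: 2.37
position: [0.4648, -0.3224, 0.0781]
ee_rot: [0.924, 0.383, 0.0, 0.001]
ft_force: [-4.0, 2.7, 13.7]
grip_width: 0.686
grasp_force: 39.9
clock: 2.78
position: [0.4649, -0.3224, 0.0781]
ee_rot: [0.924, 0.383, 0.0, 0.001]
ft_force: [-5.1, 2.2, 14.1]
grip_width: 0.685
grasp_force: 39.9
```

```bash
python3 -m creep '[[[0,0,-20],0],[[0,0,-60],0],[[0,0,-100],0],[[0,0,-142],0],[[0,0,-142],0]]' && python3 -m creep '[[[30,-18,0],0],[[65,-40,0],0],[[100,-61,0],0],[[135,-82,0],0],[[170,-104,0],0]]' && python3 -m creep '[[[25,-15,0],0],[[35,-21,0],0],[[35,-21,0],0],[[35,-21,0],0]]' 
cat > lk.py <<'E'
from h import *
import sys
c=camera("wrist"); save(c,sys.argv[1]); W=cloud(c); h=cv2.cvtColor(c["pixels"],cv2.COLOR_RGB2HSV); z=W[...,2]
near=np.hypot(W[...,0]-.5715,W[...,1]+.038)<.035
m=near&(z>.086)&(z<.098); p=W[m][:,:2].astype(np.float32)
hull=cv2.convexHull(p)[:,0]; (cx,cy),r=cv2.minEnclosingCircle(hull); print("barrel top circle",cx,cy,r,m.sum(),z[m].mean())
b=m&(h[...,0]>12)&(h[...,0]<35)&(h[...,1]>100); print("plug",W[b].mean(0),b.sum(),cv2.minEnclosingCircle(W[b][:,:2].astype(np.float32)))
l=(z>.057)&(z<.064)&(h[...,1]<50)&(c["pixels"].max(-1)>100); print("lid",cv2.minAreaRect(W[l][:,:2].astype(np.float32)))
go([cx,cy,.2])
E
python3 lk.py w2
```

```text
clock: 3.2
position: [0.4672, -0.3234, 0.2272]
ee_rot: [0.924, 0.383, 0.003, 0.006]
ft_force: [0.3, -1.0, -1.2]
grip_width: 0.685
grasp_force: 43.6
clock: 3.62
position: [0.5108, -0.1264, 0.2185]
ee_rot: [0.924, 0.383, 0.0, 0.001]
ft_force: [1.3, -0.4, -1.1]
grip_width: 0.68
grasp_force: 43.5
clock: 3.95
position: [0.5205, -0.0887, 0.2181]
ee_rot: [0.923, 0.384, 0.0, 0.0]
ft_force: [-0.3, -1.0, -0.5]
grip_width: 0.684
grasp_force: 43.5
barrel top circle 0.5713553428649902 -0.038057319819927216 0.020067881792783737 3253 0.09071840330926925
plug [ 0.57145643 -0.03776937  0.0899067 ] 1007 ((0.5713610053062439, -0.03796762228012085), 0.011813203804194927)
lid ((0.4786820113658905, -0.039070554077625275), (0.32868894934654236, 0.1855599284172058), 0.5743836760520935)
t 4.0 pos [ 0.5202 -0.0898  0.218 ] yaw -44.98 F [-0.6 -1.  -1.4] grip 0.679 q7 -0.8 | shift [72.8 -0.5 18. ] twist 0.0
```

View pics/w2.png

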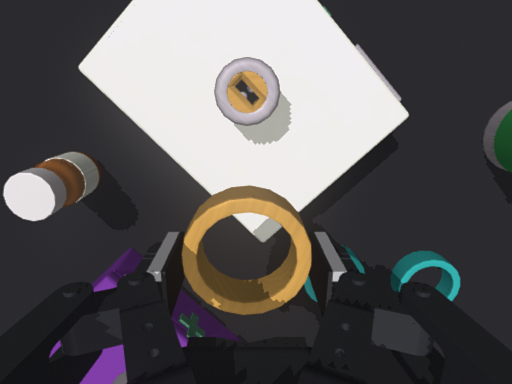

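The wrist view shows the ring held level at (247,250), the barrel at (248,91) with its slot clear, and the pill jar at (50,185), to the left of the path.

```bash
cat > rg.py <<'E'
from h import *
c=camera("wrist"); W=cloud(c); h=cv2.cvtColor(c["pixels"],cv2.COLOR_RGB2HSV); z=W[...,2]
o=manip.get_obs(); q=o["position"]
m=(h[...,0]>8)&(h[...,0]<30)&(h[...,1]>100)&(z>.1)&(np.hypot(W[...,0]-q[0],W[...,1]-q[1])<.06)
zt=np.percentile(z[m],95); t=m&(abs(z-zt)<.0025); p=W[t]
print("ztop",zt,np.percentile(z[m],2),t.sum())
A=np.c_[p[:,:2],np.ones(len(p))]; print("tilt",np.linalg.lstsq(A,p[:,2],rcond=None)[0])
C,r=cv2.minEnclosingCircle(cv2.convexHull(p[:,:2].astype(np.float32))); print("encl",C,r)
p=p[:,:2]; s=np.linalg.lstsq(np.c_[2*p,np.ones(len(p))],(p**2).sum(1),rcond=None)[0]; print("fit",s[:2],np.sqrt(s[2]+s[0]**2+s[1]**2),"tcp",q)
M=R.from_quat(o["ee_rot"]).as_matrix(); print("ring->barrel tool mm",M.T@np.array([.57136-s[0],-.03803-s[1],.06-(zt-.02)])*1000)
E
python3 rg.py
```

```text
ztop 0.16003759028144973 0.14210217370646758 5253
tilt [-0.00232097  0.0009055   0.16044879]
encl (0.520011305809021, -0.09007710218429565) 0.030284680426120758
fit [ 0.52054302 -0.08967348] 0.02608477838504077 tcp [ 0.52018266 -0.0903316   0.21794156]
ring->barrel tool mm [72.49777532 -0.68854345 79.99392872]
```

```bash
python3 -m creep '[[[25,0,0],0],[[50,-0.5,0],0],[[72.5,-0.5,20],0],[[72.5,-0.5,38],0],[[72.5,-0.5,38],0]]' && python3 -m creep '[[[0,0,0],0],[[0,0,0],0]]' && python3 rg.py
```

```text
clock: 4.47
position: [0.57, -0.0376, 0.1764]
ee_rot: [0.924, 0.383, -0.002, -0.001]
ft_force: [-1.6, -0.1, -1.6]
grip_width: 0.683
grasp_force: 43.5
clock: 4.63
position: [0.5713, -0.0386, 0.1807]
ee_rot: [0.924, 0.382, 0.0, 0.0]
ft_force: [0.2, 0.7, -0.9]
grip_width: 0.685
grasp_force: 43.5
ztop 0.12277099669694162 0.10536056092257055 5133
tilt [-0.00095483  0.00063033  0.12244122]
encl (0.5711054801940918, -0.03868686780333519) 0.029966672882437706
fit [ 0.57165473 -0.03841406] 0.026013500477270496 tcp [ 0.57145203 -0.03842123  0.18111418]
ring->barrel tool mm [ 0.05109062 -0.54628668 42.77021727]
```

```bash
python3 -m creep '[[[0,-0.4,6],0],[[0,-0.4,10],0],[[0,-0.4,14],0],[[0,-0.4,18],0],[[0,-0.4,18],0]]' && python3 -m creep '[[[0,0,5],0],[[0,0,10],0],[[0,0,15],0],[[0,0,20],0],[[0,0,23],0]]' && python3 -m creep '[[[0,0,1],0],[[0,0,1],0]]'
```

```text
clock: 5.1
position: [0.5705, -0.0367, 0.161]
ee_rot: [0.924, 0.383, -0.001, -0.0]
ft_force: [1.0, 0.6, -2.2]
grip_width: 0.682
grasp_force: 43.5
clock: 5.52
position: [0.5708, -0.0366, 0.1381]
ee_rot: [0.924, 0.383, -0.0, -0.0]
ft_force: [-8.6, 0.8, 29.2]
grip_width: 0.686
grasp_force: 46.6
clock: 5.68
position: [0.5708, -0.0365, 0.1383]
ee_rot: [0.924, 0.383, -0.0, 0.0]
ft_force: [-5.2, -0.3, 6.4]
grip_width: 0.68
grasp_force: 44.2
```

```bash
python3 -m creep '[[[0,0,0],0],[[0,0,0],0],[[0,0,0],0],[[0,0,0],0]]' 1 && python3 -m creep '[[[0,0,-10],0],[[0,0,-30],0],[[0,0,-65],0],[[-30,0,-90],0],[[-60,0,-90],0]]' && python3 -m creep '[[[-10,0,0],0],[[-10,0,0],0],[[-10,0,0],0]]' && python3 - <<'E'
from h import *
c=camera("wrist"); W=cloud(c); h=cv2.cvtColor(c["pixels"],cv2.COLOR_RGB2HSV); z=W[...,2]
rr=np.hypot(W[...,0]-.5714,W[...,1]+.038)
m=(rr<.045)&(h[...,0]>8)&(h[...,0]<30)&(h[...,1]>100)&(rr>.017); t=m&(z>.074); p=W[t]
print(z[m].min(),z[m].max(),cv2.minEnclosingCircle(cv2.convexHull(p[:,:2].astype(np.float32))),p[:,2].mean())
print("tilt",np.linalg.lstsq(np.c_[p[:,:2],np.ones(len(p))],p[:,2],rcond=None)[0])
b=(rr<.022)&(z>.086); print("barrel",cv2.minEnclosingCircle(W[b][:,:2].astype(np.float32)))
# slot: dark or deep in plug
s=(rr<.0125)&((z<.083)|(c["pixels"].max(-1)<90)); q=cv2.minAreaRect(np.argwhere(s)[:,::-1].astype(np.float32)); print("slot px",q,s.sum())
save(c,"w3"); go([.468,.245,.22],0)
E
```

```text
clock: 6.02
position: [0.5711, -0.0366, 0.1379]
ee_rot: [0.924, 0.383, 0.0, 0.0]
ft_force: [0.1, -0.5, 1.0]
grip_width: 0.997
grasp_force: 0.0
clock: 6.43
position: [0.5309, -0.0778, 0.2338]
ee_rot: [0.923, 0.385, 0.004, 0.002]
ft_force: [0.1, -0.5, 0.5]
grip_width: 0.997
grasp_force: 0.0
clock: 6.68
position: [0.5215, -0.0862, 0.2282]
ee_rot: [0.924, 0.383, 0.0, 0.0]
ft_force: [-0.4, 0.4, -0.1]
grip_width: 1.0
grasp_force: 0.0
0.0669988777684971 0.08169382960817383 ((0.5702852606773376, -0.036728110164403915), 0.029600998386740685) 0.07930818360329346
tilt [-0.0002969  -0.00127479  0.07943242]
barrel ((0.5712488889694214, -0.03805282339453697), 0.02000540681183338)
slot px ((248.25003051757812, 95.75001525878906), (24.041629791259766, 9.192387580871582), 45.0) 231
t 6.73 pos [ 0.5219 -0.0854  0.228 ] yaw -44.9 F [ 0.5 -0.6  0.1] grip 1.002 q7 -0.8 | shift [ 196.  -271.4    8.1] twist -0.784
```

View pics/w3.png

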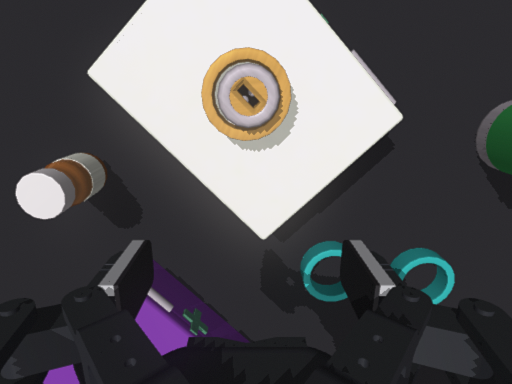

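The ring now lies flat round the barrel at (247,93), with the fingers clear of it. The slot at (248,96) runs along world y. Next is the key.

```bash
python3 -m creep '[[[22,-30,0],-0.12],[[45,-62,0],-0.24],[[68,-94,0],-0.36],[[91,-126,0],-0.48],[[114,-158,0],-0.6]]' >/dev/null; python3 -c "
from h import *
go([.468,.238,.22],0)"
```

```text
t 7.15 pos [0.4896 0.1094 0.2279] yaw -10.1 F [ 0.2 -0.1 -0.2] grip 1.0 q7 -0.6 | shift [122.8 -43.8   8. ] twist -0.176
```

```bash
python3 -m creep '[[[35,-13,2],-0.09],[[70,-26,4],-0.176],[[105,-38,6],-0.176],[[123,-44,8],-0.176],[[123,-44,8],-0.176]]' >/dev/null;  python3 -m creep '[[[0,0,0],0],[[0,0,0],0]]' >/dev/null; cat > ky.py <<'E'
from h import *
import sys
c=camera("wrist"); W=cloud(c); h=cv2.cvtColor(c["pixels"],cv2.COLOR_RGB2HSV); z=W[...,2]; save(c,sys.argv[1])
m=((h[...,0]<6)|(h[...,0]>172))&(h[...,1]>150)&(np.hypot(W[...,0]-.467,W[...,1]-.309)<.06)
zt=np.percentile(z[m],90); t=m&(abs(z-zt)<.003); print("ztop",zt,m.sum(),t.sum(),W[t].mean(0)); print(cv2.minAreaRect(W[t][:,:2].astype(np.float32)))
E_=c["extrinsics"]; O=-E_[:3,:3].T@E_[:3,3]; print("cam",O)
s=(z>.042)&(z<.048)&(np.hypot(W[...,0]-.467,W[...,1]-.309)<.05); print("stand",cv2.minAreaRect(W[s][:,:2].astype(np.float32)))
go([*W[t].mean(0)[:2],.127],0)
E
python3 ky.py w4
```

```text
ztop 0.09123838626020325 1062 1036 [0.46826049 0.30620068 0.09027281]
((0.46815285086631775, 0.30588090419769287), (0.03319486975669861, 0.011555788107216358), 86.38499450683594)
cam [0.47021224 0.30851781 0.28918627]
stand ((0.4681999981403351, 0.30573832988739014), (0.06020406633615494, 0.06021632254123688), 86.70991516113281)
t 7.78 pos [0.4697 0.2348 0.2197] yaw -0.49 F [ 0.9 -0.2 -0.1] grip 0.999 q7 -0.73 | shift [71.4 -2.  92.7] twist -0.008
```

View pics/w4.png

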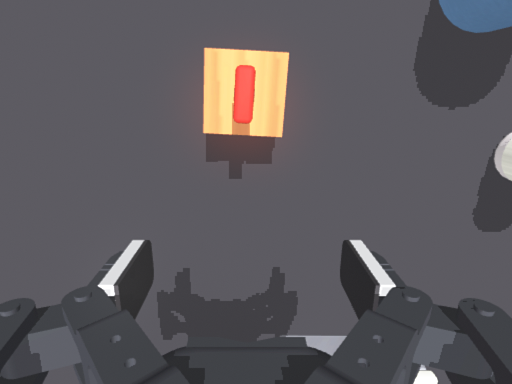

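The key head is at (244,94) on the stand, turned about -3.6°. The mug and vitamins jar, top right, are clear of the hand.

```bash
python3 -m creep '[[[35,-1,0],0.054],[[71,-1.7,0],0.054],[[71,-1.7,40],0.054],[[71,-1.7,70],0.054],[[71,-1.7,89],0.054]]' 0.5 >/dev/null; python3 -m creep '[[[0,0,0],0],[[0,0,0],0]]'; python3 -c "
from h import *
go([.4682,.306,.13],-3.6)"
```

```text
clock: 8.37
position: [0.4685, 0.3052, 0.1307]
ee_rot: [0.729, 0.684, -0.001, -0.0]
ft_force: [-0.1, 0.4, 1.6]
grip_width: 0.502
grasp_force: 0.0
t 8.37 pos [0.4685 0.3052 0.1307] yaw -3.62 F [-0.1  0.4  1.6] grip 0.502 q7 -1.0 | shift [ 0.7 -0.3  0.7] twist -0.0
```

```bash
python3 -m creep '[[[0.7,-0.3,0],0],[[0.7,-0.3,0],0],[[0.7,-0.3,0],0],[[0.7,-0.3,0],0],[[0.7,-0.3,0],0]]' 0 60; python3 -m creep '[[[0,0,0],0],[[0,0,0],0],[[0,0,0],0]]';  python3 -m creep '[[[0,0,-5],0],[[0,0,-20],0],[[0,0,-40],0],[[0,0,-75],0],[[0,0,-100],0]]'; python3 -m creep '[[[0,0,0],0],[[0,0,0],0]]'
python3 - <<'E'
from h import *
c=camera("side"); np.savez("side2",**c); b=camera("wrist"); 
im=np.hstack([cv2.resize(c["pixels"],(400,300)),cv2.resize(b["pixels"],(400,300))]); 
u=c["pixels"][170:260,230:320]; im=np.vstack([im,np.hstack([cv2.resize(u,(300,300)),np.zeros((300,500,3),np.uint8)])])
cv2.imwrite("pics/lift.png",im[...,::-1])
go([.5713,-.038,.24],0)
E
```

```text
clock: 8.78
position: [0.4689, 0.3072, 0.1326]
ee_rot: [0.729, 0.685, 0.001, 0.001]
ft_force: [-1.0, -2.0, 7.0]
grip_width: 0.128
grasp_force: 58.8
clock: 9.03
position: [0.4689, 0.3072, 0.1326]
ee_rot: [0.729, 0.685, 0.001, 0.001]
ft_force: [-1.2, -1.3, 7.0]
grip_width: 0.132
grasp_force: 58.8
clock: 9.45
position: [0.468, 0.3071, 0.2336]
ee_rot: [0.729, 0.685, 0.001, 0.0]
ft_force: [0.9, -0.0, 0.0]
grip_width: 0.134
grasp_force: 58.4
clock: 9.62
position: [0.4686, 0.3072, 0.2328]
ee_rot: [0.729, 0.685, 0.002, 0.001]
ft_force: [0.0, 0.1, -1.9]
grip_width: 0.13
grasp_force: 58.4
t 9.72 pos [0.4679 0.3065 0.2305] yaw -3.56 F [-0.3 -0.9 -1.2] grip 0.13 q7 -0.93 | shift [-337.4  124.6   -9.3] twist -0.062
```

View pics/lift.png

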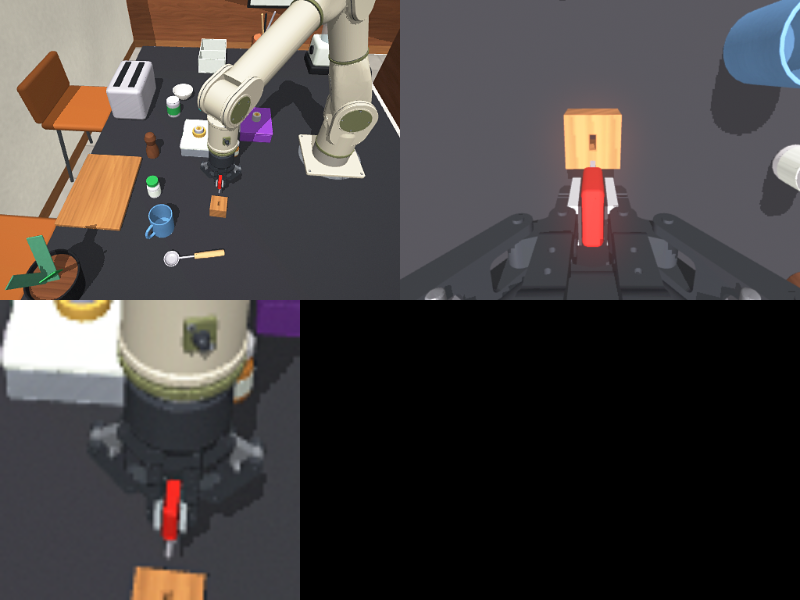

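```bash
cat > hd.py <<'E'
from h import *
c=camera("wrist"); W=cloud(c); h=cv2.cvtColor(c["pixels"],cv2.COLOR_RGB2HSV)
o=manip.get_obs(); M=R.from_quat(o["ee_rot"]).as_matrix(); T=(W-o["position"])@M*1000
m=((h[...,0]<6)|(h[...,0]>172))&(h[...,1]>150)&(abs(T[...,0])<40)&(abs(T[...,1])<15)&(T[...,2]<90)
t=m&(T[...,2]<np.percentile(T[...,2][m],60)+2); z0=np.median(T[t][:,2]); t=m&(abs(T[...,2]-z0)<3); p=T[t]
print("head top, tool mm",p.mean(0),cv2.minAreaRect(p[:,:2].astype(np.float32)),"slope",np.linalg.lstsq(np.c_[p[:,:2],np.ones(len(p))],p[:,2],rcond=None)[0])
# blade: grey below head
b=(T[...,2]>88)&(T[...,2]<118)&(abs(T[...,0])<25)&(abs(T[...,1])<15)
print("blade",b.sum(),T[b].min(0) if b.any() else "",T[b].max(0) if b.any() else "")
E
python3 hd.py; python3 -m creep '[[[-20,7,-10],0],[[-55,20,-20],0],[[-90,33,-20],0],[[-125,46,-20],0],[[-160,60,-20],0]]' >/dev/null;python3 -m creep '[[[-35,13,0],0],[[-70,26,0],0],[[-105,39,0],0],[[-140,52,0],-0.03],[[-160,60,0],-0.062]]' >/dev/null;python3 -m creep '[[[0,0,0],0],[[0,0,0],0],[[0,0,0],0]]' >/dev/null
python3 hd.py; python3 lk.py w5; python3 -c "
from h import *
go([.5713,-.038,.25],0)"
```

```text
head top, tool mm [ 0.75941014  0.36930582 42.12268257] ((-0.4655933380126953, 0.34796142578125), (34.36751937866211, 11.558304786682129), 0.11751376837491989) slope [2.07227249e-02 9.03210005e-03 4.21036099e+01]
blade 56 [  2.37113854  -1.66981425 100.18500275] [  6.07938129   2.53169506 112.16691493]
head top, tool mm [ 0.10362528  0.1325631  42.83036028] ((-1.3565349578857422, 0.1372694969177246), (34.408870697021484, 11.565153121948242), 0.1035737469792366) slope [ 1.77944907e-02 -5.06492918e-04  4.28285835e+01]
blade 59 [  2.02040502  -1.97796611 100.24208962] [  5.57158481   2.22367204 114.7686387 ]
barrel top circle 0.5715141892433167 -0.03771620988845825 0.020007196813821793 1168 0.09066155481401957
plug [ 0.5749442  -0.03504419  0.09019434] 256 ((0.5714340806007385, -0.0378473624587059), 0.01179555058479309)
lid ((0.5267804265022278, -0.03157550096511841), (0.23540009558200836, 0.172338604927063), 0.46710723638534546)
t 10.95 pos [ 0.5676 -0.0183  0.2506] yaw 0.12 F [-0.4 -0.1 -0.5] grip 0.131 q7 -0.2 | shift [-19.4   3.9  50.6] twist 0.0
t 10.95 pos [ 0.5676 -0.0183  0.2506] yaw 0.12 F [-0.4 -0.1 -0.5] grip 0.131 q7 -0.2 | shift [-19.7   3.7   0.6] twist 0.002
```

View pics/w5.png

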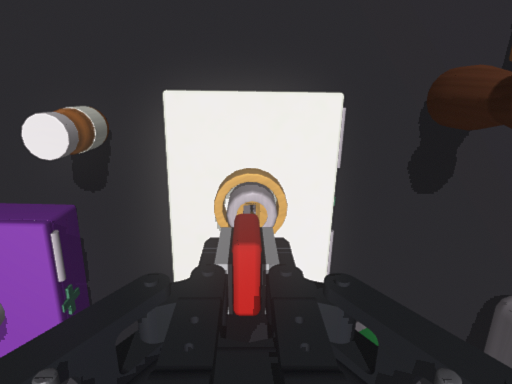

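The wrist view shows the key hanging upright over the lid, with the barrel and seated ring just ahead at (250,208).

```bash
python3 -m creep '[[[-9,2,0],0],[[-18.3,3.7,0],0],[[-18.3,3.7,15],0],[[-18.3,3.7,28],0],[[-18.3,3.7,34],0]]'>/dev/null;python3 -m creep '[[[0,0,0],0],[[0,0,0],0],[[0,0,0],0]]'>/dev/null; python3 hd.py; python3 -c "
from h import *
go([.5713,-.0366,.2076],0)"
```

```text
head top, tool mm [ 0.54033613  0.10240229 42.69066786] ((-0.9980525970458984, 0.10259771347045898), (11.401883125305176, 34.19684600830078), 89.73115539550781) slope [1.46257527e-02 7.99673632e-03 4.26819462e+01]
blade 60 [  2.37432467  -2.01347176 100.17571227] [  5.92113551   2.23409544 114.57092094]
t 11.67 pos [ 0.572  -0.0381  0.2176] yaw 0.02 F [ 0.3  0.2 -0.6] grip 0.127 q7 -0.19 | shift [ 1.5 -0.7 10. ] twist 0.0
```

```bash
python3 -m creep '[[[1,-0.4,2],0],[[1,-0.4,4],0],[[1,-0.4,4],0]]'|sed -n 2p;python3 -m creep '[[[0,0,0],0]]'|sed -n 2p;python3 -m creep '[[[0,0,0],0]]'|sed -n 2p;python3 -m creep '[[[0,0,0],0]]'|sed -n 2,4p
```

```text
position: [0.5712, -0.0372, 0.2127]
position: [0.5712, -0.0373, 0.2129]
position: [0.5713, -0.0373, 0.213]
position: [0.5713, -0.0373, 0.213]
ee_rot: [0.707, 0.707, 0.0, 0.0]
ft_force: [0.4, 0.4, -0.2]
```

```bash
python3 -m creep '[[[0.5,0,3],0],[[0.5,0,6],0],[[0.5,0,9],0],[[0.5,0,12],0],[[0.5,0,14],0]]';python3 -m creep '[[[0,0,0],0]]'|sed -n 2,4p
```

```text
clock: 12.58
position: [0.5711, -0.0368, 0.1983]
ee_rot: [0.707, 0.707, -0.0, -0.0]
ft_force: [0.4, 0.2, -1.1]
grip_width: 0.127
grasp_force: 58.5
position: [0.571, -0.0369, 0.1982]
ee_rot: [0.707, 0.707, -0.0, -0.0]
ft_force: [0.3, 0.4, -0.3]
```

```bash
python3 -m creep '[[[0,0,2],0],[[0,0,4],0],[[0,0,6],0],[[0,0,8],0],[[0,0,9],0]]'|sed -n 2,4p;python3 -m creep '[[[0,0,1],0],[[0,0,2],0],[[0,0,3],0],[[0,0,4],0],[[0,0,5],0]]'|sed -n 2,4p;python3 -m creep '[[[0,0,0],0]]'|sed -n 2,4p
```

```text
position: [0.5718, -0.0367, 0.1907]
ee_rot: [0.707, 0.707, 0.0, 0.001]
ft_force: [-2.3, -0.9, 6.2]
position: [0.5717, -0.0368, 0.1858]
ee_rot: [0.707, 0.707, 0.0, 0.001]
ft_force: [-3.5, -0.1, 15.9]
position: [0.5717, -0.0367, 0.1857]
ee_rot: [0.707, 0.707, 0.0, 0.001]
ft_force: [-0.4, -0.1, 8.7]
```

```bash
python3 -m creep '[[[0,0,1],0.02],[[0,0,2],-0.02],[[0,0,3],0.02],[[0,0,4],-0.02],[[0,0,4],0]]' - 90|sed -n 2,4p;python3 -m creep '[[[0,0,1],0.02],[[0,0,2],-0.02],[[0,0,2],0]]'|sed -n 2,4p;python3 -m creep '[[[0,0,0],0]]'|sed -n 2,4p; python3 hd.py
```

```text
position: [0.5716, -0.0369, 0.181]
ee_rot: [0.707, 0.708, 0.0, 0.0]
ft_force: [1.2, -0.3, 1.8]
position: [0.5715, -0.0366, 0.1788]
ee_rot: [0.707, 0.707, 0.0, 0.0]
ft_force: [2.0, -0.3, 1.3]
position: [0.5715, -0.0367, 0.1789]
ee_rot: [0.708, 0.706, 0.0, 0.0]
ft_force: [1.1, 1.0, 2.1]
head top, tool mm [ 1.00792029  0.11465648 42.5761419 ] ((-0.6804828643798828, 0.05478668212890625), (33.51771545410156, 11.531496047973633), 0.691881537437439) slope [2.19646968e-02 1.33126016e-02 4.25524769e+01]
blade 1494 [ -1.01785371 -14.99062599  88.00924811] [ 24.99676718  14.98398832 117.75746332]
```

```bash
python3 -m creep '[[[0,0,0.5],0],[[0,0,1],0],[[0,0,1],0]]'|sed -n 2,4p;python3 -m creep '[[[0,0,1],0],[[0,0,1],0]]'|sed -n 2,6p
```

```text
position: [0.5716, -0.0367, 0.1787]
ee_rot: [0.707, 0.707, 0.0, 0.0]
ft_force: [1.2, 1.1, 7.3]
position: [0.5718, -0.0366, 0.1786]
ee_rot: [0.707, 0.707, 0.0, 0.001]
ft_force: [-2.7, 0.2, 16.2]
grip_width: 0.126
grasp_force: 90.7
```

```bash
python3 -m creep '[[[0,0.1,-0.7],0.12],[[0,0.2,-0.7],0.24],[[-0.1,0.3,-0.7],0.36],[[-0.1,0.4,-0.7],0.48],[[-0.2,0.5,-0.7],0.6]]'|sed -n 2,6p;python3 -m creep '[[[0,0.1,0],0.12],[[0,0.2,0],0.24],[[-0.1,0.3,0],0.36],[[-0.1,0.4,0],0.48],[[-0.2,0.5,0],0.6]]'|sed -n 2,6p;python3 -m creep '[[[0,0.1,0],0.12],[[0,0.2,0],0.24],[[-0.1,0.3,0],0.36],[[-0.1,0.4,0],0.4],[[-0.1,0.4,0],0.4]]'|sed -n 2,6p; python3 hd.py; python3 -c "
from h import *
o=manip.get_obs(); print(o['torque']); go([.5713,-.0366,.1786],-91)"
```

```text
position: [0.5721, -0.0372, 0.1787]
ee_rot: [0.886, 0.463, 0.0, 0.001]
ft_force: [-0.8, -0.1, 10.4]
grip_width: 0.13
grasp_force: 89.7
position: [0.5724, -0.0377, 0.1787]
ee_rot: [0.984, 0.181, 0.0, 0.0]
ft_force: [-0.3, -1.0, 10.5]
grip_width: 0.127
grasp_force: 89.7
position: [0.5724, -0.0381, 0.1787]
ee_rot: [1.0, -0.017, 0.001, 0.0]
ft_force: [-1.8, 0.1, 9.7]
grip_width: 0.124
grasp_force: 89.6
head top, tool mm [6.60091172e-01 5.43744737e-03 4.24665428e+01] ((-0.9976539611816406, -0.26547908782958984), (34.097843170166016, 11.547533988952637), 1.137762427330017) slope [ 2.08311126e-02 -3.56689947e-03  4.24528117e+01]
blade 1453 [  2.70994552 -14.95781765  88.02527211] [ 24.98911345  14.98600391 117.71631343]
[-0.21268397  0.17729636  0.08026397]
t 16.1 pos [ 0.5724 -0.0381  0.1786] yaw -91.78 F [-1.2 -0.6 10.2] grip 0.124 q7 -1.73 | shift [-1.2 -1.5  0. ] twist -0.014
```

```bash
python3 -m creep '[[[0,0,0],0],[[0,0,0],0],[[0,0,0],0],[[0,0,0],0],[[0,0,0],0]]'|sed -n 2,6p; python3 - <<'E'
from h import *
c=camera("wrist"); W=cloud(c); h=cv2.cvtColor(c["pixels"],cv2.COLOR_RGB2HSV); z=W[...,2]
rr=np.hypot(W[...,0]-.5714,W[...,1]+.038)
m=(rr<.045)&(h[...,0]>8)&(h[...,0]<30)&(h[...,1]>100)&(rr>.022)&(z>.075)&(z<.095); p=W[m]; print(m.sum(),p[:,2].mean(),p[:,2].max(),rr[m].max(),rr[m].min())
p=p[:,:2]; s=np.linalg.lstsq(np.c_[2*p,np.ones(len(p))],(p**2).sum(1),rcond=None)[0]; print(s[:2])
save(c,"end")
E
```

```text
position: [0.5725, -0.0381, 0.1786]
ee_rot: [1.0, -0.015, 0.001, 0.0]
ft_force: [-1.1, 0.0, 10.1]
grip_width: 0.127
grasp_force: 89.6
2127 0.07938486882103167 0.08172426410904733 0.03054597055860783 0.02200113795503567
[ 0.57156701 -0.03707844]
```

View pics/end.png

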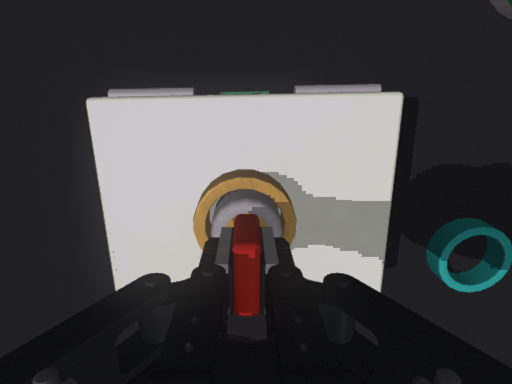

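The ring lies flat and centred on the lid, around (245,220). The key is home, turned and held at (247,265), so I'm handing the job in.

```bash
python3 -c "
from workcell import manip
print(manip.hand_in())"
```

```text
the job is handed in; nothing more can be done
None
```

I handed the job in with the brass ring flat on the lid round the barrel and let go, and the key fully home, turned about 92° clockwise and still held; the hand-in returned no verdict.

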